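# Close the waffle iron on the café bar

### The job

Two appliances stand open side by side on the bar: close the waffle iron, the one with the round lid. Lower its lid gently all the way down onto its stop, not letting it drop, then let go; leave the lid of the square sandwich press beside it open as it is.

Things in the scene. Friction and masses are not known exactly. Their poses are not given: they have to be found in the camera images.
- waffle_iron: Fixed lower half of the waffle iron: round steel base, 184 mm across, its dark gridded plate 75 mm above the counter; it may stand left or right. Origin on the counter under the plate's centre; x points from the front (handle side, towards the robot) back to the hinge, z up. The hinge axis is parallel to y, at x = 105 mm, z = 75 mm.
- waffle_lid (a joint): Angle of the round steel lid (180 mm across, 32 mm thick, 0.6 kg), rad: 0 closed on its stop, 1.0 to 1.2 (open) at the start. The stiff hinge holds it there, but somewhere below 0.95 it falls shut unless held; moving it takes under 6 N at the handle. At angle q the handle's middle is, in waffle_iron, at x = 105 - 255 cos q + 15 sin q, y = 0, z = 75 + 255 sin q + 15 cos q mm.
- waffle_lid_handle (a point): Middle of the waffle lid's handle: a round black bar, 16 mm thick, 124 mm long, parallel to the hinge, on two thin arms 58 mm either side of the middle, 60 mm clear of the lid's front edge. Pinched, it can turn between the fingers. Lid closed, it is 150 mm in front of the base's origin, 90 mm above the counter, nothing under it. Axes move with the lid; y along the bar.
- press_lid_handle (a point): Middle of the same kind of handle bar on the sandwich press, the other appliance: a rectangular lid, 180 by 192 mm, on a rectangular base, also standing open at 1.0 to 1.2 rad. It is to stay as it is.

How it is judged:
At the end, for the whole second after the job is handed in: The waffle iron's lid is closed on its stop (within 0.08 rad, 20 mm at the handle) and let go, and the handle of the sandwich press is within 20 mm of where it stood (value of joint waffle_lid below 0.08 rad and distance of press_lid_handle from where it was at the start of the episode below 0.02 m); the robot touches nothing.
It fails at once if the waffle lid fell or was slammed (closing faster than 2 rad/s, as after a drop of 20 to 35 mm at the handle) (velocity of joint waffle_lid below -2 rad/s).
It fails at once if the lid of the sandwich press was moved (its handle by more than 20 mm) (distance of press_lid_handle from where it was at the start of the episode above 0.02 m).
It also fails if it takes over 40 s, if anything falls off the work surface, if the arm or the gripper's body presses on something with over 40 N, if the wrist force passes 120 N, or if a joint passes its speed limit or range.

### The arm

A 6-joint arm with a two-finger parallel gripper is mounted at the origin on the work surface. World frame = base frame: x ahead of the robot, y to its left, z up, the work surface at z = 0. Lengths are in m, angles in rad, forces in N, time in s.
With the tool pointing down it reaches from about 0.275 to 0.75 m from the base axis. Payload 10.2 kg.
Tool frame: the origin (TCP) lies midway between the tips of the shut fingers; the grasp point (between the pads) lies 19 mm behind it (env.hold_point_z is the distance from the TCP to the grasp point, in m); x points along the fingers, z is the direction in which the jaws open and shut, and the axes are right-handed (so a half turn about x gives the same grasp; the last joint's range is limited). The gripper opens to 85 mm and grips with 20 to 120 N. Pads are 22 mm wide; open, the fingers measure 114 mm over their backs; the gripper's body (76 mm by 85 mm) begins 54 mm behind the grasp point. The pads swing forward as they close: fully open they stand 13 mm farther back than shut.
Start: joints at [0.997, 0.313, 1.498, -0, 1.331, -0.223], TCP at [0.18, 0.493, 0.231] pointing down, gripper open.
Joint ranges: [-2.94, 2.94], [-0.97, 2.17], [0.19, 2.56], [-1.23, 4.37], [0.02, 3.11], [-2.88, 2.88]. Speed limits (rad/s): [2.39, 2.39, 3.01, 3.14, 3.14, 3.14].

### API

Orientations are given as a unit quaternion [x, y, z, w].
In Python, from bench import env, kinematics, monitor, eyes, job gives the robot as it stands. The module is installed in compiled form; this text tells all that it offers. Calls block until the motion is done:
- env.reach(position, orientation): joint-space move of the TCP to a pose.
- env.movel(position, velocity=0.15, frame=None, guard=None): straight line of the TCP; frame=None keeps the orientation; velocity is the mean speed in m/s. With guard (N) it stops when the force on the tool has changed by that much, and returns True; else False.
- env.set_joints(angles): joint-space move.
- env.release() and env.close_gripper(effort=None): open the fingers fully, or close them until they stop; effort is the grip in N (None keeps the last).
- env.hold(seconds).
- kinematics.ik(position, orientation): joint angles nearest the present ones, or None.
- monitor.sense(): the state.
- eyes.grab_frame(name): name is "side" or "top" or "wrist"; returns a dict with "frame" (400x640x3 uint8, red, green, blue), "mtx" (3x3 intrinsics, pixels), "view" (4x4, takes a point from world to camera coordinates). Camera axes: x right, y down, z forward; pixel columns grow to the right and rows downward; lengths in m; the calibration is good to about 2 mm. A picture is of the moment at which its call begins. There is no depth.
A pose or a line that the arm cannot do raises env.MotionError and nothing moves.
- job.hand_in(): hands the job in, once; it reports no verdict.
The state is a dict: "clock": time; "joints": joint angles; "qvel": joint speeds; "joint_efforts": joint torques, N m; "position": TCP position; "ee_rot": TCP orientation; "contact_force": force on the tool from outside, world axes, zero at the start; "ft_torque": the same for the moment, N m; "finger_gap": opening from 0.0 (shut) to 1.0 (fully open).
Only numpy, scipy, OpenCV 4.12 (cv2) and the standard library are available. Lean on these libraries where they do the work, as an engineer would, in place of code of your own. Each camera call takes 0.05 s, during which the arm holds its last target. There are 200 camera calls.

## Working session

There is one attempt and no reset: what is moved stays moved. The work goes in short steps, each a Python script; the robot and the scene stay as the last script left them, time stands still between calls to the robot, and variables do not carry over. Pictures are saved under pics/ and viewed, about 8 in all and at most 12, crops included, and the job is handed in when it is done.

```bash
mkdir -p pics
python3 - <<'E'
from bench import env, kinematics, monitor, eyes, job
import cv2,numpy as np
for n in("top","side"):
    f=eyes.grab_frame(n); cv2.imwrite(f"pics/{n}0.png",f["frame"][:,:,::-1]); print(n,f["mtx"].round(2).tolist(),f["view"].round(4).tolist())
    np.savez(f"{n}0.npz",**f)
s=monitor.sense();print(s["clock"],s["position"],s["ee_rot"],env.hold_point_z)
E
```

```text
top [[455.26, 0.0, 328.13], [0.0, 455.26, 197.02], [0.0, 0.0, 1.0]] [[0.0213, -0.9998, -0.0054, -0.0471], [-0.9959, -0.0207, -0.0884, 0.6009], [0.0882, 0.0073, -0.9961, 1.0861], [0.0, 0.0, 0.0, 1.0]]
side [[376.0, 0.0, 318.18], [0.0, 376.0, 208.26], [0.0, 0.0, 1.0]] [[-0.9026, -0.4302, 0.0143, 0.5256], [-0.3052, 0.6162, -0.726, 0.2354], [0.3035, -0.6597, -0.6875, 0.7712], [0.0, 0.0, 0.0, 1.0]]
0.1 [0.1803032  0.49281585 0.23078374] [-0.4052315   0.5799782   0.40490713  0.57919162] 0.0187
```

View pics/top0.png

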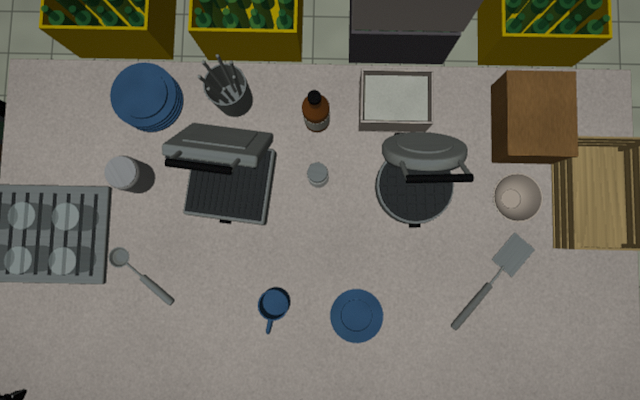

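View pics/side0.png

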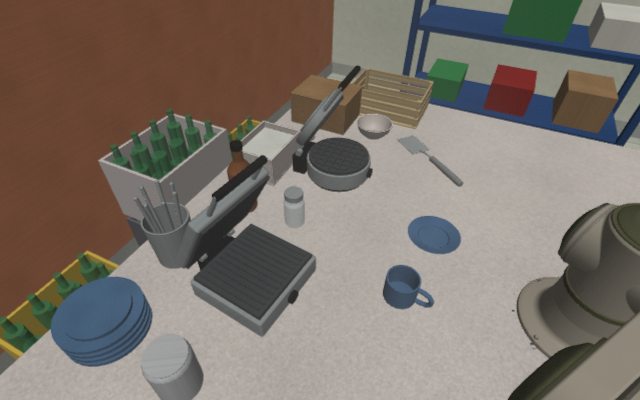

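Top view: the waffle iron is on the right, with its plate centre near (414,185) and its handle bar from (407,179) to (472,177). Side view: plate centre near (339,161), bar from about (340,90) to (358,69). I'll fit the model and overlay it on crops to check.

```bash
cat > fit.py <<'E'
import numpy as np,cv2
from scipy.optimize import least_squares
T=dict(np.load("top0.npz"));S=dict(np.load("side0.npz"))
def proj(c,P):
    p=np.atleast_2d(P)@c["view"][:3,:3].T+c["view"][:3,3]; p=p@c["mtx"].T; return p[:,:2]/p[:,2:]
def W(p,P):
    c,s=np.cos(p[2]),np.sin(p[2]); P=np.atleast_2d(P)
    return np.c_[p[0]+c*P[:,0]-s*P[:,1],p[1]+s*P[:,0]+c*P[:,1],P[:,2]]
def H(q,y): return [.105-.255*np.cos(q)+.015*np.sin(q),y,.075+.255*np.sin(q)+.015*np.cos(q)]
def fit(tp,sp):  # pts: left end(+y), right end(-y), plate centre
    f=lambda p:np.r_[(proj(T,W(p,[H(p[3],.062),H(p[3],-.062),[0,0,.075]]))-tp).ravel(),(proj(S,W(p,[H(p[3],.062),H(p[3],-.062),[0,0,.075]]))-sp).ravel()]
    r=least_squares(f,[.6,-.2,0,1.1],loss="soft_l1"); return r.x,r.fun.reshape(-1,2)
E
cat > a.py <<'E'
from fit import *
p,r=fit(np.array([[407,179],[472,177],[414.5,184]]),np.array([[340,90],[358,69],[339,161]]))
print(p.round(4),r.round(1).tolist(), W(p,H(p[3],0)))
a=np.linspace(0,2*np.pi,73)
out=[]
for c,(x0,y0) in((T,(350,110)),(S,(270,50))):
    im=cv2.resize(c["frame"][y0:y0+140,x0:x0+130,::-1],None,fx=3,fy=3,interpolation=cv2.INTER_CUBIC)
    for P in (np.c_[.092*np.cos(a),.092*np.sin(a),0*a+.075],[H(p[3],.062),H(p[3],-.062)]):
        cv2.polylines(im,[np.int32((proj(c,W(p,P))-[x0,y0]+.5)*3)],False,(0,0,255),1)
    out.append(im)
cv2.imwrite("pics/ov.png",np.hstack(out))
E
python3 a.py
```

```text
[ 0.6327 -0.2377  0.0447  1.0173] [[-2.6, 0.1], [-0.4, 0.5], [0.6, -0.2], [0.7, -2.3], [-0.2, -1.6], [-0.5, -8.5]] [[ 0.61638805 -0.23839317  0.29981094]]
```

View pics/ov.png

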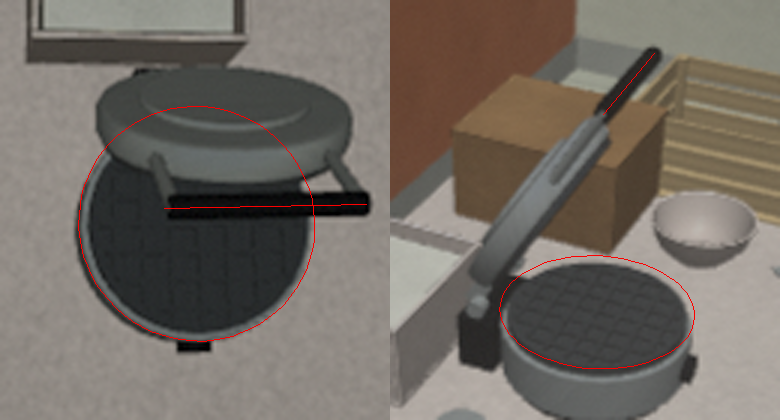

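```bash
cat > a2.py <<'E'
from fit import *
from scipy.spatial.transform import Rotation as R
p,r=fit(np.array([[405,179.5],[473.3,177.8],[414.8,184.4]]),np.array([[341,88.3],[358.3,67.7],[339,156]]))
print(p.round(4),r.round(1).tolist(), W(p,H(p[3],0))); np.save("p.npy",p)
E
python3 a2.py
cat > h.py <<'E'
from fit import W,H
import numpy as np
from scipy.spatial.transform import Rotation as R
from bench import env, kinematics, monitor, eyes, job
p=np.load("p.npy")
def tool(tilt,yaw,s=1):
    f=np.array([np.cos(yaw),np.sin(yaw),0]);u=np.array([0,0,1.])
    x=np.cos(tilt)*f-np.sin(tilt)*u; z=s*(np.sin(tilt)*f+np.cos(tilt)*u)
    return R.from_matrix(np.c_[x,np.cross(z,x),z]).as_quat(),x
def tcp(q,x,p=p): return W(p,H(q,0))[0]+env.hold_point_z*x
E
python3 - <<'E'
from h import *
for s in(1,-1):
  for t in(.6,.8,1.0):
    o,x=tool(t,p[2],s)
    for P in(tcp(p[3],x)-.13*x,tcp(p[3],x),tcp(.5,x),tcp(0,x)):
        k=kinematics.ik(P,o); print(s,t,P.round(3),None if k is None else np.round(k,2))
E
```

```text
[ 0.6315 -0.2383  0.046   1.0183] [[-0.2, 0.2], [-1.3, 0.2], [0.6, -0.1], [0.2, -0.7], [-0.1, -0.4], [0.0, -3.6]] [[ 0.61545915 -0.23904822  0.29993531]]
1 0.6 [ 0.524 -0.243  0.363] [-0.97  0.02  1.79  1.01  0.98 -1.46]
1 0.6 [ 0.631 -0.238  0.289] [-0.77  0.28  1.68  1.1   0.74 -1.52]
1 0.6 [ 0.535 -0.243  0.2  ] [-0.95  0.26  2.    1.35  0.79 -1.98]
1 0.6 [ 0.497 -0.244  0.079] [-1.03  0.49  2.15  1.66  0.82 -2.51]
1 0.8 [ 0.538 -0.243  0.38 ] [-0.88  0.07  1.59  0.69  1.06 -1.14]
1 0.8 [ 0.628 -0.238  0.287] [-0.73  0.3   1.56  0.73  0.82 -1.16]
1 0.8 [ 0.533 -0.243  0.197] [-0.89  0.24  1.9   0.97  0.74 -1.59]
1 0.8 [ 0.495 -0.245  0.077] [-0.96  0.43  2.07  1.35  0.65 -2.14]
1 1.0 [ 0.555 -0.242  0.394] [-0.78  0.17  1.37  0.43  1.23 -0.89]
1 1.0 [ 0.626 -0.239  0.284] [-0.68  0.35  1.41  0.45  0.98 -0.9 ]
1 1.0 [ 0.53  -0.243  0.195] [-0.82  0.26  1.78  0.61  0.8  -1.23]
1 1.0 [ 0.492 -0.245  0.074] [-0.89  0.41  1.98  0.9   0.59 -1.66]
-1 0.6 [ 0.524 -0.243  0.363] [-0.97  0.02  1.79  1.01  0.98  1.68]
-1 0.6 [ 0.631 -0.238  0.289] [-0.77  0.28  1.68  1.1   0.74  1.63]
-1 0.6 [ 0.535 -0.243  0.2  ] [-0.95  0.26  2.    1.35  0.79  1.16]
-1 0.6 [ 0.497 -0.244  0.079] [-1.03  0.49  2.15  1.66  0.82  0.63]
-1 0.8 [ 0.538 -0.243  0.38 ] [-0.88  0.07  1.59  0.69  1.06  2.  ]
-1 0.8 [ 0.628 -0.238  0.287] [-0.73  0.3   1.56  0.73  0.82  1.98]
-1 0.8 [ 0.533 -0.243  0.197] [-0.89  0.24  1.9   0.97  0.74  1.55]
-1 0.8 [ 0.495 -0.245  0.077] [-0.96  0.43  2.07  1.35  0.65  1.  ]
-1 1.0 [ 0.555 -0.242  0.394] [-0.78  0.17  1.37  0.43  1.23  2.25]
-1 1.0 [ 0.626 -0.239  0.284] [-0.68  0.35  1.41  0.45  0.98  2.24]
-1 1.0 [ 0.53  -0.243  0.195] [-0.82  0.26  1.78  0.61  0.8   1.91]
-1 1.0 [ 0.492 -0.245  0.074] [-0.89  0.41  1.98  0.9   0.59  1.48]
```

The fit residuals are mostly under 1 px, apart from 3.6 px on the side plate centre. The bar middle comes out at z≈0.30, which agrees with q≈1.02. I'll approach by way of a retracted pose.

Run:
```python
from h import *
import cv2
env.set_joints([-0.4,-0.3,1.7,0,1.5,-0.6])
o,x=tool(.8,p[2],1)
env.reach(tcp(p[3],x)-.13*x,o)
s=monitor.sense();print(s["clock"],s["position"],s["contact_force"],s["finger_gap"],s["joints"])
from fit import proj
out=[]
f=eyes.grab_frame("wrist");im=np.ascontiguousarray(f["frame"][:,:,::-1]);np.savez("wrist1.npz",**f)
e=proj(f,W(p,[H(p[3],.062),H(p[3],-.062)]));print(e)
cv2.polylines(im,[np.int32(e)],False,(0,0,255),1);cv2.imwrite("pics/w1.png",im)
```

```text
3.2417 [ 0.53810073 -0.24148339  0.3802541 ] [-0.33638719  0.52460566 -0.70895716] 0.9973595105190686 [-0.87455914  0.07009549  1.59358302  0.68790863  1.06362925 -1.13791021]
[[325.13417287 111.43626363]
 [324.84442927 272.22632415]]
```

View pics/w1.png

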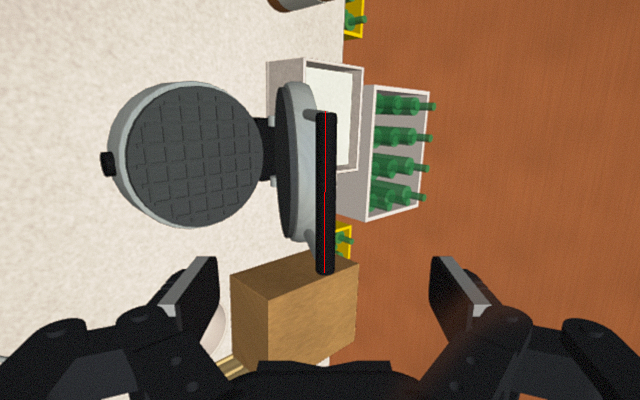

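The wrist view shows the bar from (326,112) to (326,273), matching the model within about 1 px and centred between the fingers. Next I'll advance and grip.

Run:
```python
from h import *
import cv2
o,x=tool(.8,p[2],1)
print(env.movel(tcp(p[3],x),velocity=.08,guard=8))
env.close_gripper(35)
s=monitor.sense();print(s["clock"],s["position"],tcp(p[3],x),s["contact_force"],s["ft_torque"],s["finger_gap"])
f=eyes.grab_frame("wrist");a=f["frame"][:,:,::-1]
b=eyes.grab_frame("side")["frame"][:,:,::-1]
cv2.imwrite("pics/g.png",np.vstack([a[100:],b[:300]]))
```

```text
False
5.7083 [ 0.62844074 -0.23848032  0.28668959] [ 0.6284738  -0.23844959  0.28652075] [-1.1585601  -0.69551202  2.32825342] [ 0.04307419  0.40284514 -0.03156625] 0.17542187072702517
```

View pics/g.png

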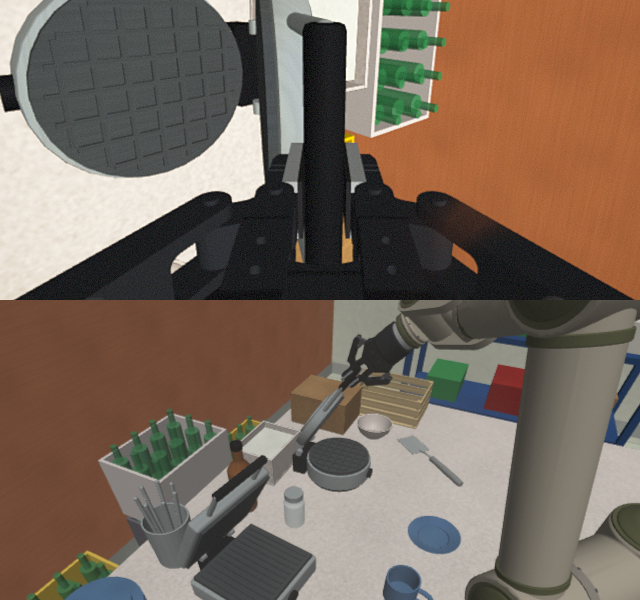

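The bar is pinched: a gap of 0.175 × 85 mm is about 15 mm, and the wrist view shows it between the pads. Now I'll follow the arc, watching the forces.

Run:
```python
from h import *
o,x=tool(.8,p[2],1)
for q in np.linspace(p[3],0.04,12)[1:]:
    g=env.movel(tcp(q,x),velocity=.05,frame=o,guard=30)
    s=monitor.sense();print(round(q,2),round(s["clock"],1),(s["position"]-tcp(q,x)).round(4),s["contact_force"].round(1),round(s["finger_gap"],3))
    if g or np.linalg.norm(s["contact_force"])>40: print("STOP");break
```

```text
0.93 6.4 [-0.0004  0.0001 -0.0001] [-5.9  1.7  4.6] 0.172
0.84 7.0 [-0.0005  0.0002 -0.0008] [-3.   2.1 -1. ] 0.17
0.75 7.6 [-0.0005  0.0001 -0.0007] [-5.3  3.6  1.1] 0.174
0.66 8.2 [-0.0003  0.0001 -0.0004] [-3.5  4.  -0.6] 0.169
0.57 8.8 [-0.0004  0.0001 -0.0003] [-7.4  3.5  1.4] 0.171
0.48 9.5 [-0.0002  0.0001 -0.0004] [-4.1  3.6 -0.2] 0.174
0.4 10.1 [-0.      0.0001 -0.0003] [ 0.9  3.2 -5.4] 0.175
0.31 10.7 [-0.0001  0.     -0.0001] [-0.7  4.2 -3.1] 0.17
0.22 11.3 [0.0001 0.     0.    ] [ 1.8  2.8 -5.5] 0.171
0.13 11.9 [-0.     -0.0001 -0.    ] [-0.1  2.9 -3.6] 0.175
0.04 12.5 [ 0.0001 -0.0001  0.0001] [ 3.4  2.4 -4.5] 0.173
```

Run:
```python
from h import *
import cv2
o,x=tool(.8,p[2],1)
for q in(.02,.0,-.015,-.03,-.045):
    g=env.movel(tcp(q,x),velocity=.02,frame=o,guard=12)
    s=monitor.sense();print(q,g,round(s["clock"],1),s["position"].round(4),s["contact_force"].round(1))
    if g or s["contact_force"][2]>10: break
b=eyes.grab_frame("side")["frame"][:,:,::-1]
t=eyes.grab_frame("top")["frame"][:,:,::-1]
z=lambda i:cv2.resize(i,None,fx=2,fy=2,interpolation=cv2.INTER_CUBIC)
cv2.imwrite("pics/d.png",np.hstack([z(b[50:250,270:470]),z(t[100:300,340:540])]))
```

```text
0.02 False 12.9 [ 0.495  -0.2447  0.0816] [ 2.4  2.8 -2.4]
0.0 True 13.2 [ 0.495  -0.2447  0.0781] [-1.2  0.9  3. ]
```

View pics/d.png

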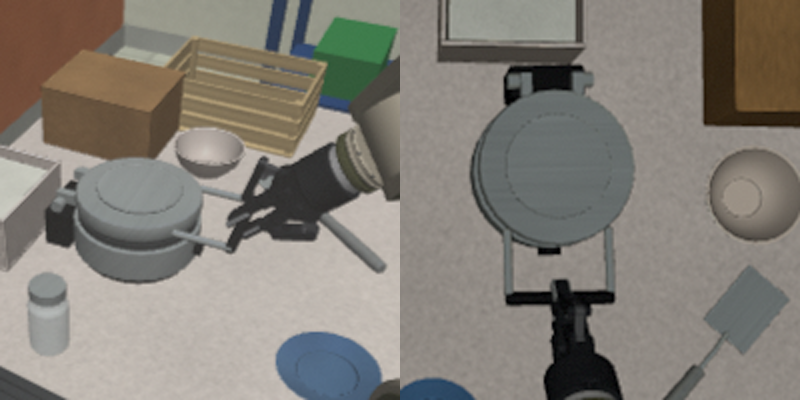

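The lid reads as closed in both views, and the guard tripped at q≈0.00 when it met the stop. I'll release and back out along the fingers.

Run:
```python
from h import *
import cv2
o,x=tool(.8,p[2],1)
env.release(); P=monitor.sense()["position"]
print(env.movel(P-.16*x,velocity=.08,guard=10)); env.hold(.5)
s=monitor.sense();print(s["clock"],s["position"],s["contact_force"],s["finger_gap"])
b=eyes.grab_frame("side")["frame"]
t=eyes.grab_frame("top")["frame"]
from fit import T,S,proj
for n,i,c in(("side",b,S),("top",t,T)):
    r=(slice(150,330),slice(180,320)) if n=="side" else (slice(120,230),slice(155,285))
    print(n,"press diff",np.abs(i[r].astype(int)-c["frame"][r]).mean(),(np.abs(i[r].astype(int)-c["frame"][r]).max(2)>40).sum())
    e=proj(c,W(p,[H(0,.062),H(0,-.062)]));print(e)
z=lambda i:cv2.resize(i[:,:,::-1],None,fx=2,fy=2,interpolation=cv2.INTER_CUBIC)
cv2.imwrite("pics/e.png",np.hstack([z(b[50:330,200:400]),z(t[80:360,340:540])]))
```

```text
False
16.6167 [ 0.38341879 -0.24883236  0.1923556 ] [-0.41409257 -0.40536024 -0.14764501] 1.0013590803388548
side press diff 8.750092592592592 93
[[385.05985427 173.95609775]
 [396.88297744 148.94081724]]
top press diff 1.7084382284382285 0
[[392.12854307 249.62992635]
 [446.57625385 248.28736251]]
```

View pics/e.png

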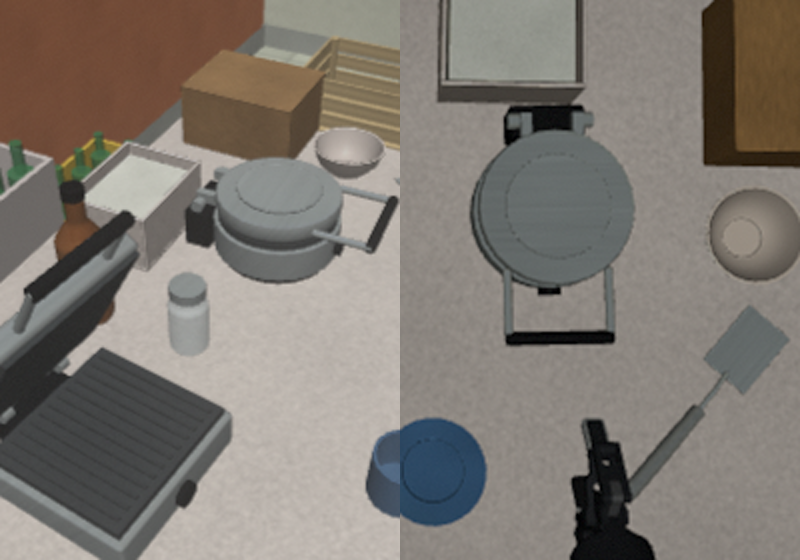

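The bar ends at (392,249) and (447,249) in the top view match the model's q=0 prediction within about 1 px. The arm is clear and the press is unchanged.

```bash
python3 -c "
from bench import job
job.hand_in()"
```

```text
the job is handed in; nothing more can be done
```

The waffle iron is closed and let go, the sandwich press is still open, and the job is handed in. It reports no verdict.

I pinched the waffle iron's handle bar and lowered the lid along the hinge arc at about 0.05 m/s, then 0.02 m/s at the end. The guard stopped the arm when the lid met its stop at about 0 rad, then I opened the fingers and backed out.

**Last checks:**
- **Lid closed:** in the top view the bar lies within about 1 px of where the closed lid should put it. The side view agrees within about 2 px.
- **Forces and time:** forces after each step were about 8 N or less. The robot clock read 16.6 s after I backed out.
- **Arm clear:** the force on the tool was about 0.6 N after backing out, with the fingers fully open.
- **Press unmoved:** no pixel in the top view of the press changed noticeably.
- **Check that disagreed:** the side view of the press showed a mean difference of about 9 grey levels, with 93 pixels changed noticeably. I put this down to lighting and shadow, since the press looks the same there, but I did not check it further.

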